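# Find the fitting slot of a resin print with a feeler blade

### The job

The grey test print on the bench has three slots that look alike, but inside one closes up too tight, one is too loose and one is right. Pick up the yellow-handled feeler gauge, try its blade in the slots by feel, pushing gently so as not to break the print, and leave it standing pushed fully home in the slot where the blade slides in with a light drag. Let go of it there and leave the bottle, jar and scraper where they are.

Things in the scene. Friction and masses are not known exactly. Their poses are not given: they have to be found in the camera images.
- coupon: Grey resin test print, 64 (x) x 124 (y) x 52 (z) mm, screwed down by a black ear (20 mm) at each end. Origin on the bench; +x runs from its front face (x = -30 mm, roughly facing the robot) to its back. Three slots enter the front at y = -36, 0, +36 mm and run along +x, 58 mm deep, 6 mm wide, floor 8 and roof 44 mm above the bench. Over 40 N of push breaks it.
- slot_right (a point): Centre of the mouth of the slot at the print's y = -36 mm, on the front face, 26 mm above the bench. Every mouth is flared, 14 mm wide at the face, narrowing to 6 mm at 10 mm depth, and open above for the first 18 mm. Which slot is tight, loose or right is shuffled and cannot be seen.
- slot_middle (a point): Centre of the mouth of the middle slot (y = 0), on the front face, 26 mm above the bench. Feel: the tight slot stops the blade dead about 24 mm in; the loose one lets it home with hardly any resistance (under 1 N if the blade is centred between the slot's walls; a blade forced off-centre or askew rubs on a wall and drags too, so centre it by feel before judging).
- slot_left (a point): Centre of the mouth of the slot at the print's y = +36 mm, on the front face, 26 mm above the bench. Feel: in the right slot a sprung spot 16 to 28 mm in, on the print's -y side, pushes the blade to +y with some 5 to 7 N; then the blade slides on home under a steady drag of some 1.5 to 6 N and stays pinched by itself.
- gauge: Feeler gauge, loose, about 0.08 to 0.16 kg, standing on its foot. Origin under the handle's middle at the foot's underside; x along the blade, z up. Yellow upright handle 60 (x) x 16 (y) mm, 64 mm high, on a foot 60 x 40 x 8 mm; grip it across the 16 mm, 45 to 50 mm up. A steel blade juts 50 mm from the handle's front (x = 30 to 80 mm), 3 mm thick, 14 to 40 mm above the underside.
- gauge_tip (a point): Middle of the blade's blunt-wedge nose, 80 mm ahead of the gauge's origin, 27 mm above its underside. Fully home, the front of handle and foot (x = 30 mm) meets the print's front face and this point is 50 mm inside the slot. The blade clears the slot's floor and roof with the foot on the bench or up to 3 mm above it.
- resin_bottle: Black bottle with a paper label, 72 mm across, 190 mm tall, origin under its centre. Not to be disturbed.
- jar: White jar with a blue cap, 68 mm across, 75 mm tall, origin under its centre. Not to be disturbed.
- scraper: Spatula-like scraper lying on the bench to the left of the print, origin under its middle, handle to its -x. Not to be disturbed.
There are look-alikes about, which are no part of the job. What is meant by the gauge is not green or turquoise, and is the larger of those in its own colour.

How it is judged:
By the outcome, as a careful person would: the job done as asked, in the order asked, and still so for the second after the job is handed in, with the robot touching nothing.
It also fails if it takes over 72 s, if anything falls off the work surface, if the arm or the gripper's body presses on something with over 40 N, if the wrist force passes 120 N, or if a joint passes its speed limit or range.

### The arm

A 7-joint arm with a two-finger parallel gripper is mounted at the origin on the work surface. World frame = base frame: x ahead of the robot, y to its left, z up, the work surface at z = 0. Lengths are in mm, angles in rad, forces in N, time in s.
With the tool pointing down it reaches from about 350 to 900 mm from the base axis. Payload 8.1 kg.
Tool frame: the origin (TCP) lies midway between the tips of the shut fingers; the grasp point (between the pads) lies 19 mm behind it; x points along the fingers, y is the direction in which the jaws open and shut, and the axes are right-handed (so a half turn about x gives the same grasp; the last joint's range is limited). The gripper opens to 85 mm and grips with 20 to 120 N. Pads are 22 mm wide; open, the fingers measure 114 mm over their backs; the gripper's body (76 mm by 85 mm) begins 54 mm behind the grasp point. The pads swing forward as they close: fully open they stand 13 mm farther back than shut.
Start: joints at [-1.3, 0.434, 0.025, 1.573, -0.012, 1.134, -0.075], TCP at [228.25, 581.845, 231.323] pointing down, gripper open.
Joint ranges: [-2.62, 2.62], [-0.44, 2.09], [-1.27, 1.32], [0.08, 2.57], [-1.32, 4.46], [0.12, 2], [-2.74, 2.74]. Speed limits (rad/s): [2.22, 2.22, 3.01, 3.01, 3.14, 3.14, 3.14].

### API

Orientations are given as a unit quaternion [w, x, y, z].
In Python, from rig import robot gives the robot as it stands. The module is installed in compiled form; this text tells all that it offers.
- The arm moves only by the tool step_arm, never from a script. Its argument "targets" is a list that holds one entry, the list of rows, each a list of 7 numbers: the gripper's target within -1 to 1 (fully open at 1, half-way at 0, shut at -1), then the shift along the tool's x, y, z in mm, then the turn, a rotation vector about the tool's x, y, z in degrees. In form: [[[fingers, dx, dy, dz, rx, ry, rz], ...]]. A call has 1 to 10 rows; each row shifts and turns the pose as measured when the row begins, along the tool's axes as they then stand; what a row does not reach is not made up. A row lasts 1/8 s, in which the tool goes at most 62.5 mm and 10.7 degrees, less where a joint would pass 70% of its speed; a pose out of reach is approached as far as the arm can. A call with a gripper value outside its range is refused whole. The fingers move at their own pace and stop on an object; "squeeze" is the grip in N (left out, the last holds). Time passes only in rows, so rows that do not move let the fingers close. It gives the time, the measured TCP pose, the force and the opening at its end, in the units of the state.
- robot.read_state(): the state, without advancing time (a new reading comes with each control period).
- robot.capture(name): name is "scene" or "side" or "wrist"; returns the picture (420x560x3 uint8, blue, green, red); there is no depth.
- robot.camera_info(name): a dict with "camera_matrix" (3x3 intrinsics, pixels), "k1" (the pictures are not rectified: a ray, as slopes to the right and down, at radius r is drawn at 1 + k1 r^2 times it, then the intrinsics apply), "extrinsics" (4x4, takes a point from world to camera coordinates). Camera axes: x right, y down, z forward; pixel columns grow to the right and rows downward; lengths in mm; the calibration is good to about 2 mm. A picture is of the moment at which its call begins: read the wrist's pose just before it. camera_info takes no time and is no camera call; for the wrist camera it gives the pose at the moment of the call.
- robot.close_job(): hands the job in, once; it reports no verdict.
Trained networks look in the newest picture that a camera, given by its name, has taken for a name from the list of things; names that differ only in an ending like _2 or _b are one class to them, and where a whole thing is asked for, a point or a joint stands for the part that bears it (a point fixed in the world has none). Each returns a list of dicts, best first, with "conf" (0 to 1); they miss things now and then, are a little off and sometimes report something else, mostly with a low value. They report only what shows in the picture. A call takes as long as a camera call. They do not tell look-alikes from the thing itself.
- robot.boxes_of(camera, thing): "position" ([x, y, z] in mm, in world coordinates, good to about 4 mm: the middle of the surface that is visible of it).
- robot.pinpoint(camera, thing): "position" ([x, y, z] in mm, in world coordinates, good to about 4 mm: a listed point, or the origin of a listed thing).
The state is a dict: "t": time; "joints": joint angles; "qvel": joint speeds; "joint_torque": joint torques, N m; "ee_pos": TCP position; "orientation": TCP orientation; "force": force on the tool from outside, world axes, zero at the start; "torque": the same for the moment, N m; "width": opening from 0.0 (shut) to 1.0 (fully open).
Only numpy, scipy, OpenCV 4.12 (cv2) and the standard library are available. Lean on these libraries where they do the work, as an engineer would, in place of code of your own. Each camera call takes 0.05 s, during which the arm holds its last target. There are 200 camera calls.

## Working session

There is one attempt and no reset: what is moved stays moved. The work goes in short steps, Python scripts to look and compute and a tool call to move; the robot and the scene stay as the last step left them, time stands still between calls to the robot, and variables do not carry over. Pictures are saved under pics/ and viewed, about 8 in all and at most 12, crops included, and the job is handed in when it is done.

Besides the shell and the picture viewer there is one more tool, called after "Emit:" by a JSON object that holds its "fn" and its "kwargs". step_arm: Moves the arm, as the interface text tells. Its arguments: {"type":"object","properties":{"targets":{"type":"array"},"squeeze":{"type":"number"}},"required":["targets"]}

```bash
mkdir -p pics; python3 - <<'E'
from rig import robot
import cv2
s=robot.read_state();print({k:s[k] for k in('t','ee_pos','orientation','force','width')})
for c in('scene','side'):
    cv2.imwrite(f'pics/{c}1.png',robot.capture(c))
    for th in('gauge','gauge_tip','coupon','slot_right','slot_middle','slot_left'):
        print(c,th,[(round(d['conf'],2),[round(float(v)) for v in d['position']]) for d in robot.pinpoint(c,th)][:4])
E
```

```text
{'t': 0.0, 'ee_pos': array([228.09135986, 581.33999019, 230.50498205]), 'orientation': array([ 0.69473811,  0.13084472,  0.69484013, -0.13196899]), 'force': array([ 0.92028657,  0.55005151, -0.05861553]), 'width': 1.0001116729014268}
scene gauge [(0.9, [413, -84, 1]), (0.72, [485, -246, -2]), (0.63, [399, -223, -3])]
scene gauge_tip [(0.76, [404, -379, 28]), (0.72, [450, -9, 29]), (0.7, [345, -221, 19]), (0.66, [567, -249, 28])]
scene coupon [(0.85, [682, 142, 0]), (0.38, [524, 343, 0])]
scene slot_right [(0.9, [649, 101, 29])]
scene slot_middle [(0.66, [648, 140, 29])]
scene slot_left [(0.66, [647, 172, 24])]
side gauge [(0.94, [355, -342, -1]), (0.74, [412, -86, -1]), (0.73, [487, -248, 0]), (0.56, [398, -221, 3])]
side gauge_tip [(0.94, [566, -250, 25]), (0.93, [400, -382, 24]), (0.9, [342, -223, 19]), (0.82, [449, -8, 25])]
side coupon [(0.93, [675, 139, -1])]
side slot_right [(0.69, [648, 101, 30])]
side slot_middle [(0.81, [648, 139, 26])]
side slot_left [(0.84, [648, 173, 28]), (0.41, [664, -206, -2])]
```

View pics/scene1.png

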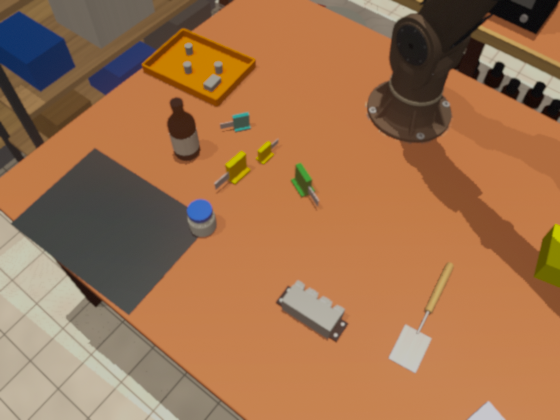

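View pics/side1.png

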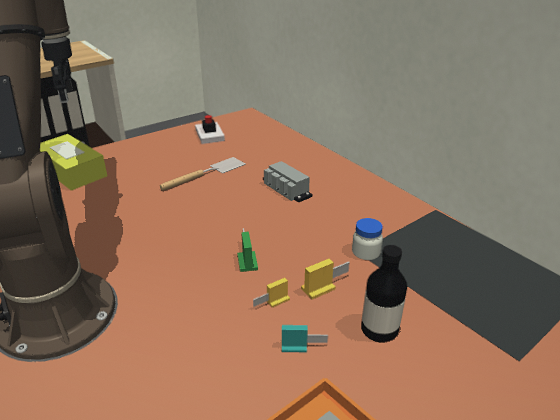

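```bash
cat > h.py <<'E'
from rig import robot
import numpy as np, cv2
from scipy.spatial.transform import Rotation as R
def rot(q): return R.from_quat([q[1],q[2],q[3],q[0]])
def proj(c,P):
    i=robot.camera_info(c);E=np.array(i['extrinsics']);P=np.atleast_2d(P)
    q=P@E[:3,:3].T+E[:3,3];s=q[:,:2]/q[:,2:];r2=(s**2).sum(1,keepdims=True)
    s=s*(1+i['k1']*r2);K=np.array(i['camera_matrix']);return s*[K[0,0],K[1,1]]+K[:2,2]
E
python3 -c "
from h import *
for c in('scene','side'): print(c,proj(c,[[413,-85,50],[486,-247,50],[399,-222,40],[355,-342,50],[682,140,52]]).round().tolist())
print(rot(robot.read_state()['orientation']).as_matrix().round(3))"
```

```text
scene [[303.0, 174.0], [235.0, 161.0], [264.0, 148.0], [240.0, 115.0], [313.0, 304.0]]
side [[248.0, 244.0], [320.0, 271.0], [278.0, 284.0], [296.0, 325.0], [287.0, 171.0]]
[[ 0.     0.365  0.931]
 [ 0.     0.931 -0.365]
 [-1.     0.     0.   ]]
```

The larger yellow gauge is at about (486,-247), at scene px (235,165), with its blade along +x. The small yellow, green and turquoise ones are decoys. The print is at about (680,140), at scene px (313,308), front facing -x. First I'll square up the tool and move toward the print for a closer look.

Emit:
{"fn": "step_arm", "kwargs": {"targets": [[[1,0,0,0,-10.5,0,0],[1,0,0,0,-10.5,0,0],[1,0,-45,35,0,0,0],[1,0,-45,35,0,0,0],[1,0,-45,35,0,0,0],[1,0,-45,35,0,0,0],[1,0,-45,35,0,0,0],[1,0,-45,35,0,0,0],[1,0,-45,35,0,0,0],[1,0,-45,35,0,0,0]]]}}

```text
t: 1.95
ee_pos: [516.1, 218.6, 231.3]
orientation: [0.708, -0.004, 0.707, 0.007]
force: [0.8, 0.9, 0.3]
width: 1.0
```

```bash
python3 -c "
from h import *
s=robot.read_state();print(s['t'],s['ee_pos'],s['force']);print(rot(s['orientation']).as_matrix().round(3))
E=np.array(robot.camera_info('wrist')['extrinsics']);print('cam',-E[:3,:3].T@E[:3,3],E[2,:3]); print(proj('wrist',[[648,140,26],[680,140,52]]))"
```

```text
1.95 [516.05559227 218.56034561 231.32271108] [0.78153627 0.86441589 0.31955707]
[[ 0.001 -0.015  1.   ]
 [ 0.005  1.     0.015]
 [-1.     0.005  0.001]]
cam [436.68562349 216.68120889 374.52937687] [ 0.31067968  0.01031138 -0.95045874]
[[217.05244405 279.66443592]
 [214.67904708 311.9215285 ]]
```

Emit:
{"fn": "step_arm", "kwargs": {"targets": [[[1,0,-40,20,0.5,0,0],[1,0,-38,20,0,0,0],[1,0,0,0,0,0,0]]]}}

```text
t: 2.33
ee_pos: [561.0, 132.5, 231.4]
orientation: [0.708, 0.002, 0.706, 0.0]
force: [-0.2, 0.1, -1.0]
width: 0.993
```

```bash
python3 - <<'E'
from h import *
s=robot.read_state();print(s['t'],s['ee_pos'],s['force'])
I=robot.capture('wrist')
for th in('coupon','slot_right','slot_middle','slot_left'):
    print(th,[(round(d['conf'],2),np.round(d['position'],1)) for d in robot.pinpoint('wrist',th)][:2])
th=0
P=[(650,140+y,z) for y in(-36,0,36) for z in(44,)]
for p in proj('wrist',P): cv2.drawMarker(I,tuple(int(v) for v in p),(0,0,255),0,8)
cv2.imwrite('pics/w1.png',cv2.resize(I,(800,600)))
E
```

```text
2.325 [560.98118609 132.45559283 231.41985796] [-0.15600441  0.14236398 -0.96071456]
coupon [(0.71, array([ 6.758e+02,  1.407e+02, -3.000e-01]))]
slot_right [(0.92, array([652.9, 100.6,  29.3]))]
slot_middle []
slot_left [(0.76, array([646.4, 170.2,  27.7]))]
```

View pics/w1.png

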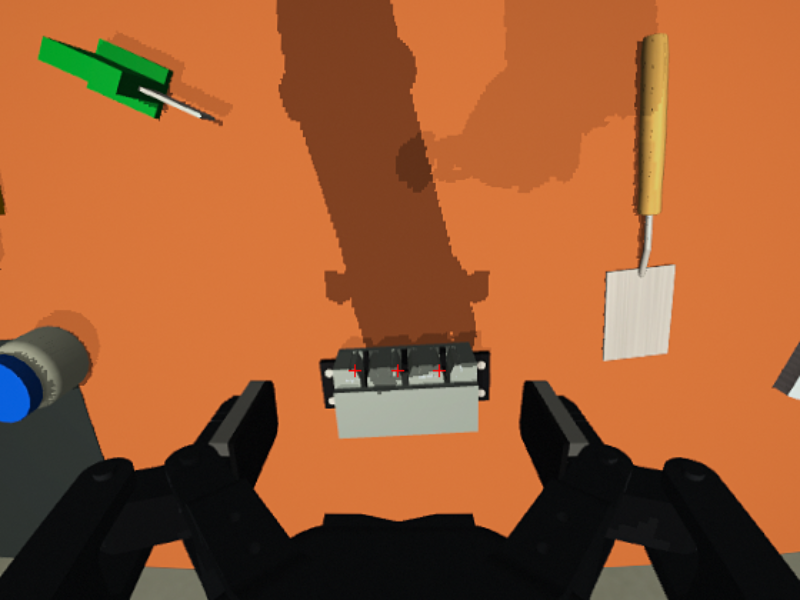

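```bash
python3 - <<'E'
from h import *
I=cv2.imread('pics/w1.png');c=I[330:450,305:505];cv2.imwrite('pics/w1c.png',cv2.resize(c,None,fx=4,fy=4,interpolation=cv2.INTER_CUBIC))
def bp(c,uv,z):
    i=robot.camera_info(c);E=np.array(i['extrinsics']);K=np.array(i['camera_matrix'])
    n=cv2.undistortPoints(np.array([[uv]],float),K,np.array([i['k1'],0,0,0,0.]))[0,0]
    d=E[:3,:3].T@np.r_[n,1];o=-E[:3,:3].T@E[:3,3];return o+d*(z-o[2])/d[2]
for uv in((339,437),(478,431),(335,391),(477,384),(337,350),(473,344)):
    print(uv,[bp('wrist',np.array(uv)*.7,z).round(1)[:2] for z in(0,52)])
E
```

```text
(339, 437) [array([750.3,  80.5]), array([712.6,  88.4])]
(478, 431) [array([742.8, 224.3]), array([706.1, 212.3])]
(335, 391) [array([696. ,  78.7]), array([665.9,  86.9])]
(477, 384) [array([687.8, 219.4]), array([658.8, 208. ])]
(337, 350) [array([651.3,  82.5]), array([627.4,  90.1])]
(473, 344) [array([644.6, 212.7]), array([621.6, 202.2])]
```

View pics/w1c.png

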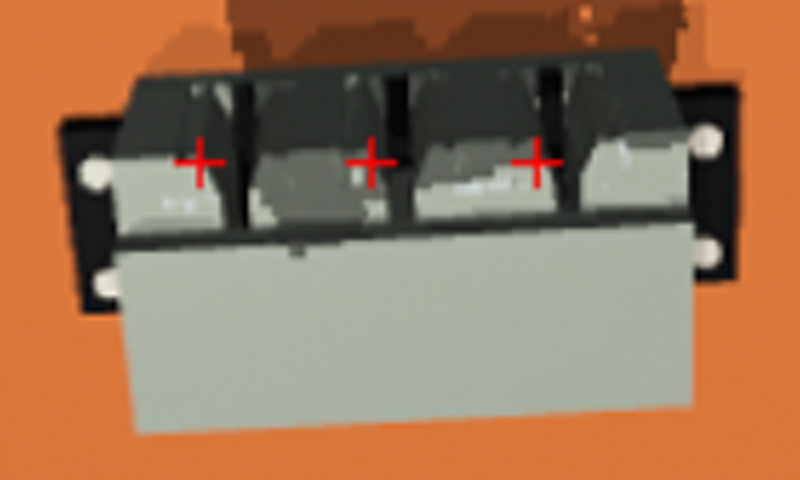

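```bash
python3 - <<'E'
from h import *
from scipy.optimize import least_squares
px=np.array([(137,77),(655,52),(112,158),(687,133),(118,252),(690,222),(137,433),(692,407),(235,230),(401,222),(568,212)],float)
px=(px/4+[305,330])*.7
M=np.array([(-30,-62,0),(-30,62,0),(-30,-62,44),(-30,62,44),(-12,-62,52),(-12,62,52),(34,-62,52),(34,62,52),(-12,-36,44),(-12,0,44),(-12,36,44)],float)
def w(p): return M@R.from_euler('z',p[2]).as_matrix().T+[p[0],p[1],p[3]]
f=lambda p:(proj('wrist',w(p))-px).ravel()
for lock in(1,0):
    r=least_squares((lambda p:f([*p[:3],0])) if lock else f,[680,140,0,0],x_scale=[10,10,.1,10],loss='soft_l1');print(r.x,np.degrees(r.x[2]));print(f(r.x).reshape(-1,2).round(1).tolist())
E
```

```text
[6.76494665e+02 1.48167358e+02 5.78627011e-02 0.00000000e+00] 3.3152885656589874
[[-0.1, -0.3], [-0.1, -0.4], [-0.2, 0.5], [0.1, -0.2], [-0.6, 0.2], [0.6, 0.5], [-0.2, 0.1], [-0.2, -0.1], [0.5, -0.2], [0.3, -0.2], [-0.0, 0.1]]
[ 6.77089306e+02  1.48202332e+02  5.78518202e-02 -1.07719793e+00] 3.3146651355437204
[[0.0, -0.2], [-0.2, -0.3], [0.0, 0.5], [-0.1, -0.1], [-0.4, 0.2], [0.4, 0.5], [-0.1, -0.1], [-0.4, -0.2], [0.6, -0.2], [0.3, -0.2], [-0.1, 0.1]]
```

The camera pose was probably read after the arm had drifted on, so I'll take a fresh picture at rest and refit.

```bash
python3 - <<'E'
from h import *
s=robot.read_state();print(s['t'],s['ee_pos'],s['qvel'].round(3) if hasattr(s['qvel'],'round') else s['qvel']);print(rot(s['orientation']).as_matrix().round(4))
I=robot.capture('wrist');np.save('w2.npy',I)
old=cv2.imread('pics/w1.png');old=cv2.resize(old,(560,420),interpolation=cv2.INTER_AREA)
t=old[240:310,222:345];m=cv2.matchTemplate(I,t,cv2.TM_CCOEFF_NORMED);v=cv2.minMaxLoc(m);print(v[1],v[3],'was (222,240)')
x,y=v[3]
c=I[y-5:y+80,x-5:x+130];cv2.imwrite('pics/w2c.png',cv2.resize(c,None,fx=6,fy=6,interpolation=cv2.INTER_CUBIC)); print('crop origin',x-5,y-5)
E
```

```text
2.575 [558.68475569 138.68241724 231.28951933] [-0.003 -0.001  0.003 -0.002  0.003  0.001  0.003]
[[ 0.0024 -0.0066  1.    ]
 [ 0.0055  1.      0.0066]
 [-1.      0.0055  0.0024]]
0.9687921404838562 (216, 242) was (222,240)
crop origin 211 237
```

View pics/w2c.png

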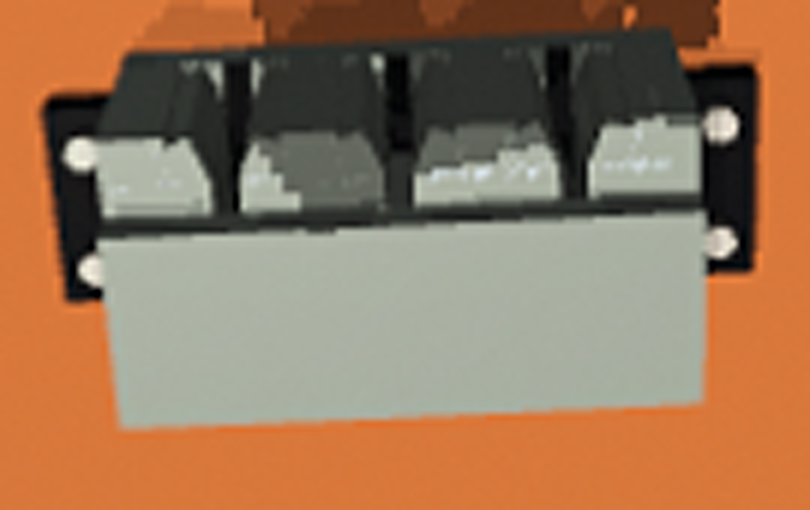

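```bash
python3 - <<'E'
from h import *
from scipy.optimize import least_squares
px=np.array([(124,53),(670,30),(96,138),(701,116),(98,238),(704,212),(121,430),(703,402),(226,212),(399,205),(573,198)],float)
px=px/6+[211,237]
M=np.array([(-30,-62,0),(-30,62,0),(-30,-62,44),(-30,62,44),(-12,-62,52),(-12,62,52),(34,-62,52),(34,62,52),(-12,-36,44),(-12,0,44),(-12,36,44)],float)
def w(p): return M@R.from_euler('z',p[2]).as_matrix().T+[p[0],p[1],p[3]]
f=lambda p:(proj('wrist',w(p))-px).ravel()
for lock in(1,0):
    r=least_squares((lambda p:f([*p[:3],0])) if lock else f,[680,140,0,0],x_scale=[10,10,.1,10],loss='soft_l1');print(r.x,np.degrees(r.x[2]));print(f(r.x).reshape(-1,2).round(1).tolist())
E
```

```text
[6.78987889e+02 1.40297560e+02 5.10634841e-02 0.00000000e+00] 2.9257221277590633
[[0.2, -0.3], [-0.3, -0.4], [-0.2, 0.5], [-0.3, -0.1], [-0.0, 0.0], [0.1, 0.1], [-0.1, -0.6], [-0.2, 0.1], [0.3, 0.2], [0.3, 0.2], [0.1, 0.1]]
[6.78759185e+02 1.40294900e+02 5.11003161e-02 4.12119438e-01] 2.9278324427918085
[[0.2, -0.4], [-0.2, -0.4], [-0.2, 0.5], [-0.2, -0.1], [-0.1, 0.0], [0.2, 0.1], [-0.2, -0.5], [-0.1, 0.1], [0.3, 0.2], [0.3, 0.2], [0.1, 0.1]]
```

Emit:
{"fn": "step_arm", "kwargs": {"targets": [[[1,0,-50,-12,0,0,0],[1,0,-50,-12,0,0,0],[1,0,-50,-12,0,0,0],[1,0,-50,-12,0,0,0],[1,0,-50,-12,0,0,0],[1,0,-50,-12,0,0,0],[1,0,-50,-12,0,0,0],[1,0,-40,0,0,0,0],[1,0,0,0,0,0,0],[1,0,0,0,0,0,0]]]}}

```text
t: 3.88
ee_pos: [480.2, -251.7, 229.1]
orientation: [0.709, -0.007, 0.705, 0.013]
force: [0.3, -0.2, -0.6]
width: 1.003
```

```bash
python3 - <<'E'
from h import *
robot.capture('wrist')
s=robot.read_state();print(s['t'],s['ee_pos'],rot(s['orientation']).as_matrix().round(4))
I=robot.capture('wrist');print(robot.read_state()['ee_pos'])
for th in('gauge','gauge_tip','jar','resin_bottle'):
    print(th,[(round(d['conf'],2),np.round(d['position'],1)) for d in robot.pinpoint('wrist',th)][:3])
cv2.imwrite('pics/w3.png',cv2.resize(I,(800,600)))
E
```

```text
3.925 [ 480.18468243 -251.76080887  229.1283292 ] [[ 0.0063 -0.029   0.9996]
 [ 0.0081  0.9995  0.029 ]
 [-0.9999  0.0079  0.0065]]
[ 480.22713062 -251.58891003  229.15764576]
gauge [(0.73, array([ 401.4, -219.1,    2.7])), (0.7, array([ 4.819e+02, -2.438e+02, -2.000e-01])), (0.63, array([ 3.502e+02, -3.466e+02, -3.000e-01]))]
gauge_tip [(0.97, array([ 568.2, -247.4,   24.7])), (0.87, array([445.1, -11.5,  26.4])), (0.66, array([ 338.2, -219.6,   20.1]))]
jar [(0.94, array([ 661.6, -204.8,    2.9])), (0.19, array([651.9, 100.2,  27.7]))]
resin_bottle [(0.57, array([ 5.111e+02, -4.033e+02,  2.000e-01]))]
```

View pics/w3.png

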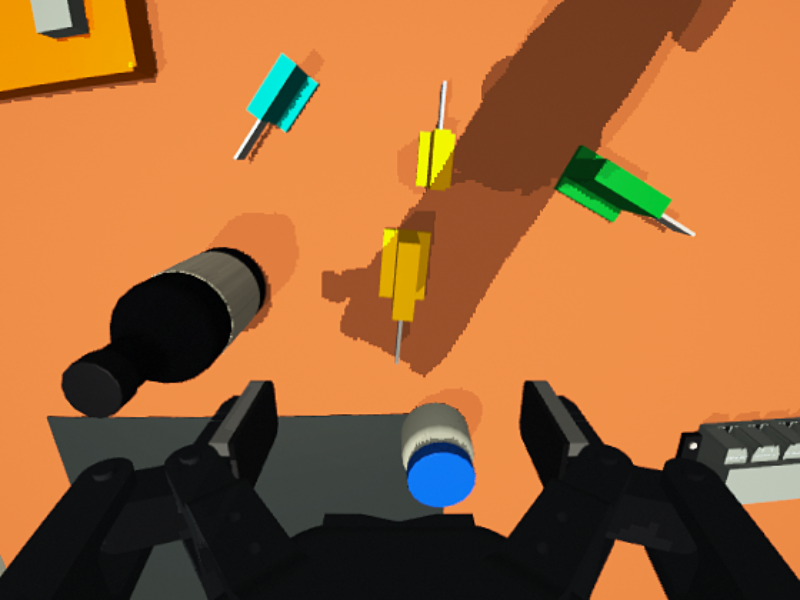

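```bash
python3 - <<'E'
from h import *
from scipy.optimize import least_squares
px=np.array([(393,320),(414,321),(379,297),(426,300),(384,229),(431,233),(397,362)],float)*.7
M=np.array([(30,-8,64),(30,8,64),(30,-20,8),(30,20,8),(-30,-20,8),(-30,20,8),(80,0,40)],float)
f=lambda p:(proj('wrist',M@R.from_euler('z',p[2]).as_matrix().T+[p[0],p[1],0])-px).ravel()
r=least_squares(f,[484,-246,0],x_scale=[10,10,.1],loss='soft_l1');print(r.x,np.degrees(r.x[2]));print(f(r.x).reshape(-1,2).round(1).tolist())
s=robot.read_state();print(s['ee_pos']);T=rot(s['orientation'])
print(T.inv().apply(np.array([r.x[0],r.x[1],29])-s['ee_pos']))
c,sn=np.cos(r.x[2]),np.sin(r.x[2]);D=R.from_matrix(np.array([[0,-sn,c],[0,c,sn],[-1,0,0]]));print((T.inv()*D).as_rotvec(True))
E
```

```text
[ 4.87741791e+02 -2.43839612e+02 -5.15765954e-02] -2.9551212375881524
[[-0.1, -0.3], [-0.3, 0.0], [0.4, -0.5], [-1.3, -0.3], [0.3, 0.2], [0.1, 0.0], [0.5, 1.7]]
[ 480.12067102 -252.08527592  229.21558879]
[200.31897456   6.48298995   6.52944974]
[ 4.60980142  0.36161229 -0.45537664]
```

Emit:
{"fn": "step_arm", "kwargs": {"targets": [[[1,40,6.5,6.5,4.6,0.4,-0.4],[1,45,0,0,0,0,0],[1,45,0,0,0,0,0],[1,30,0,0,0,0,0],[1,0,0,0,0,0,0],[1,0,0,0,0,0,0]]]}}

```text
t: 4.92
ee_pos: [490.4, -242.7, 67.6]
orientation: [0.709, 0.017, 0.705, -0.017]
force: [1.0, -0.4, 0.0]
width: 1.0
```

```bash
cat > st.py <<'E'
from h import *
import sys
s=robot.read_state();T=rot(s['orientation']);print('t',s['t'],s['ee_pos'].round(1),'F',s['force'].round(1),'tq',s['torque'].round(2),'w',round(s['width'],3))
def err(p,yaw):
    c,sn=np.cos(yaw),np.sin(yaw);D=R.from_matrix(np.array([[0,-sn,c],[0,c,sn],[-1,0,0]]))
    print('shift',T.inv().apply(np.array(p)-s['ee_pos']).round(1),'turn',(T.inv()*D).as_rotvec(True).round(1))
if len(sys.argv)>1:
    a=[float(v) for v in sys.argv[1:]];err(a[:3],np.radians(a[3]))
E
python3 st.py 487.7 -243.8 29 -2.95
```

```text
t 4.925 [ 490.4 -242.7   67.6] F [ 1.  -0.4  0. ] tq [-0.    0.06  0.03] w 1.0
shift [38.6 -1.3 -2.8] turn [ 0.1  0.3 -0. ]
```

Emit:
{"fn": "step_arm", "kwargs": {"targets": [[[1,30,-1.3,-2.5,0,0.3,0],[1,8,0,0,0,0,0],[1,0,0,0,0,0,0]]]}}

```text
t: 5.3
ee_pos: [491.5, -244.9, 33.6]
orientation: [0.709, 0.017, 0.704, -0.018]
force: [-0.4, -0.4, 0.3]
width: 0.999
```

```bash
python3 st.py 487.7 -243.8 29 -2.95
```

```text
t 5.3 [ 491.5 -244.9   33.6] F [-0.4 -0.4  0.3] tq [0.06 0.02 0.01] w 0.999
shift [ 4.6  0.9 -3.9] turn [0.2 0.4 0.1]
```

Emit:
{"fn": "step_arm", "kwargs": {"targets": [[[1,4.5,1,-4,0,0.4,0],[-1,0,0,0,0,0,0],[-1,0,0,0,0,0,0],[-1,0,0,0,0,0,0],[-1,0,0,0,0,0,0],[-1,0,0,0,0,0,0]]], "squeeze": 45}}

```text
t: 6.05
ee_pos: [488.9, -244.2, 31.5]
orientation: [0.708, 0.016, 0.706, -0.018]
force: [0.1, -0.6, -1.3]
width: 0.18
```

```bash
python3 st.py 487.7 -243.8 29 -2.95
```

```text
t 6.05 [ 488.9 -244.2   31.5] F [ 0.1 -0.6 -1.3] tq [ 0.05 -0.01  0.01] w 0.18
shift [ 2.5  0.3 -1.2] turn [0.2 0.2 0.2]
```

Emit:
{"fn": "step_arm", "kwargs": {"targets": [[[-1,-50,0,0,0,0,0],[-1,-50,0,0,0,0,0],[-1,-30,10,0,0,0,0],[-1,0,50,4,-3,0,0],[-1,0,50,7,-2.9,0,0],[-1,0,50,7,0,0,0],[-1,0,50,7,0,0,0],[-1,0,50,7,0,0,0],[-1,0,30,5,0,0,0],[-1,0,0,0,0,0,0]]]}}

```text
t: 7.3
ee_pos: [518.0, 55.6, 163.9]
orientation: [0.707, -0.02, 0.706, 0.019]
force: [-0.7, -0.3, -1.7]
width: 0.179
```

```bash
python3 st.py 552 97.8 33 2.93
```

```text
t 7.3 [518.   55.6 163.9] F [-0.7 -0.3 -1.7] tq [-0.08  0.   -0.  ] w 0.179
shift [130.8  40.6  36.1] turn [0.2 0.1 0.1]
```

Emit:
{"fn": "step_arm", "kwargs": {"targets": [[[-1,35,38,34,0,0,0],[-1,40,0,0,0,0,0],[-1,30,0,0,0,0,0],[-1,0,0,0,0,0,0],[-1,0,0,0,0,0,0]]]}}

```text
t: 7.92
ee_pos: [551.6, 90.5, 58.5]
orientation: [0.708, -0.02, 0.705, 0.016]
force: [0.9, 0.2, -1.1]
width: 0.178
```

```bash
python3 st.py 552 97.8 33 2.93
```

```text
t 7.925 [551.6  90.5  58.5] F [ 0.9  0.2 -1.1] tq [-0.02  0.01 -0.04] w 0.178
shift [25.4  7.4  0.6] turn [-0.   0.2  0.3]
```

Emit:
{"fn": "step_arm", "kwargs": {"targets": [[[-1,20,7.5,0,0,0.2,0.3],[-1,4,0,0,0,0,0],[-1,0,0,0,0,0,0]]]}}

```text
t: 8.3
ee_pos: [552.8, 98.1, 35.2]
orientation: [0.708, -0.017, 0.706, 0.018]
force: [0.3, -0.0, -1.2]
width: 0.175
```

```bash
python3 st.py 552 97.8 33 2.93; python3 - <<'E'
from h import *
I=robot.capture('wrist');x,y=proj('wrist',[[650,110,30]])[0].astype(int);print(x,y)
print([(round(d['conf'],2),np.round(d['position'],1)) for d in robot.pinpoint('wrist','gauge_tip')][:3])
x0,y0=max(0,x-120),max(0,y-110);print(x0,y0)
cv2.imwrite('pics/w4.png',cv2.resize(I[y0:y0+150,x0:x0+200],None,fx=4,fy=4,interpolation=cv2.INTER_CUBIC))
E
```

```text
t 8.3 [552.8  98.1  35.2] F [ 0.3 -0.  -1.2] tq [-0.02  0.05 -0.02] w 0.175
shift [ 2.2 -0.3 -0.8] turn [-0.1  0.2 -0.1]
288 392
[(0.96, array([630.3, 104.2,  30.1])), (0.8, array([445.5, -10.3,  25.7]))]
168 282
```

View pics/w4.png

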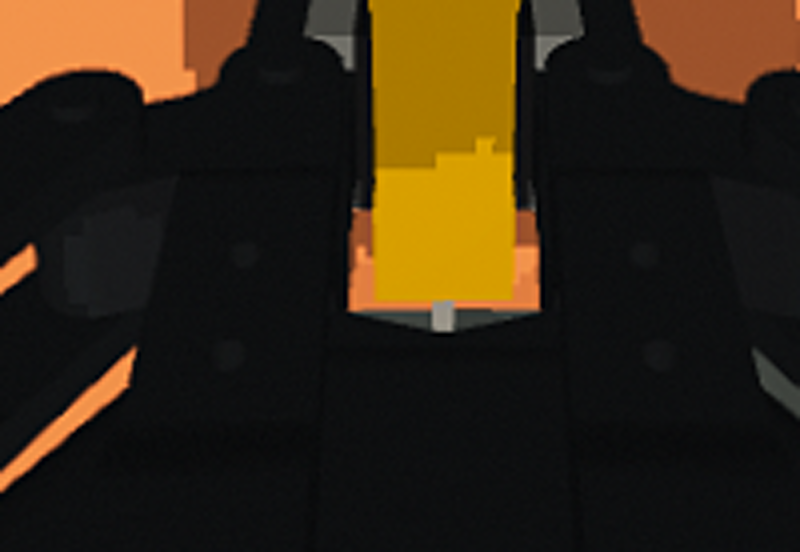

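Emit:
{"fn": "step_arm", "kwargs": {"targets": [[[-1,1,0,5,0,0.2,0],[-1,0,0,5,0,0,0],[-1,0,0,5,0,0,0],[-1,0,0,4,0,0,0],[-1,0,0,0,0,0,0]]]}}

```text
t: 9.02
ee_pos: [574.2, 99.3, 35.2]
orientation: [0.708, -0.017, 0.706, 0.018]
force: [0.2, -0.1, -2.0]
width: 0.18
```

```bash
cat > sl.py <<'E'
from h import *
import sys
# usage: slot y, [bias fx fy]; prints depth of tip, lateral offset, force in coupon frame
y=float(sys.argv[1]);s=robot.read_state();T=rot(s['orientation']);C=R.from_euler('z',.0511)
tip=s['ee_pos']+T.apply([0,0,78.8]);q=C.inv().apply(tip-[679,140.3,0]);F=C.inv().apply(s['force'])
m=T.as_matrix();print('t',round(s['t'],2),'depth',round(q[0]+30,1),'lat',round(q[1]-y,1),'z',s['ee_pos'][2].round(1),'yawrel',round(np.degrees(np.arctan2(m[1,2],m[0,2])-.0511),2),'F',F.round(1),'tq',s['torque'].round(2),'w',round(s['width'],3))
E
python3 sl.py -36
```

```text
t 9.03 depth 2.0 lat 0.3 z 35.2 yawrel -0.08 F [ 0.2 -0.1 -2. ] tq [-0.04 -0.02 -0.  ] w 0.18
```

Emit:
{"fn": "step_arm", "kwargs": {"targets": [[[-1,2.5,0,3,0,0,0],[-1,0.3,0,3,0,0,0],[-1,0,0,2,0,0,0],[-1,0,0,0,0,0,0]]]}}

```text
t: 9.52
ee_pos: [582.4, 99.6, 32.0]
orientation: [0.707, -0.017, 0.706, 0.018]
force: [0.1, 0.4, -1.9]
width: 0.175
```

```bash
python3 sl.py -36
```

```text
t 9.53 depth 10.2 lat 0.2 z 32.0 yawrel -0.08 F [ 0.2  0.4 -1.9] tq [-0.01  0.04  0.04] w 0.175
```

Emit:
{"fn": "step_arm", "kwargs": {"targets": [[[-1,-0.4,0,2,0,0,0],[-1,0,0,2,0,0,0],[-1,0,0,0,0,0,0]]]}}

```text
t: 9.9
ee_pos: [586.6, 99.9, 32.6]
orientation: [0.707, -0.017, 0.706, 0.018]
force: [-0.2, 0.1, -1.2]
width: 0.18
```

```bash
python3 sl.py -36
```

```text
t 9.9 depth 14.5 lat 0.2 z 32.6 yawrel -0.07 F [-0.1  0.1 -1.2] tq [-0.04 -0.05 -0.01] w 0.18
```

Emit:
{"fn": "step_arm", "kwargs": {"targets": [[[-1,0,1.2,0,0,0,0],[-1,0,0,0,0,0,0]]]}}

```text
t: 10.15
ee_pos: [586.5, 100.6, 32.5]
orientation: [0.707, -0.017, 0.706, 0.018]
force: [1.3, -0.4, -1.0]
width: 0.18
```

```bash
python3 sl.py -36
```

```text
t 10.15 depth 14.4 lat 1.0 z 32.5 yawrel -0.11 F [ 1.3 -0.4 -1. ] tq [-0.14 -0.04 -0.08] w 0.18
```

Emit:
{"fn": "step_arm", "kwargs": {"targets": [[[-1,0,1,0,0,0,0],[-1,0,0.5,0,0,0,0],[-1,0,0,0,0,0,0]]]}}

```text
t: 10.52
ee_pos: [586.5, 100.8, 32.5]
orientation: [0.707, -0.017, 0.706, 0.017]
force: [0.9, -1.7, -1.3]
width: 0.182
```

```bash
python3 sl.py -36
```

```text
t 10.53 depth 14.4 lat 1.0 z 32.5 yawrel -0.2 F [ 0.8 -1.7 -1.3] tq [-0.35 -0.06 -0.11] w 0.182
```

Emit:
{"fn": "step_arm", "kwargs": {"targets": [[[-1,0,-1.5,0,0,0,0],[-1,0,-1.5,0,0,0,0],[-1,0,-1,0,0,0,0],[-1,0,0,0,0,0,0]]]}}

```text
t: 11.02
ee_pos: [586.4, 98.4, 32.5]
orientation: [0.707, -0.017, 0.706, 0.018]
force: [1.1, -0.6, -0.7]
width: 0.181
```

```bash
python3 sl.py -36
```

```text
t 11.03 depth 14.2 lat -1.3 z 32.5 yawrel -0.08 F [ 1.  -0.6 -0.7] tq [-0.02  0.01 -0.  ] w 0.181
```

Emit:
{"fn": "step_arm", "kwargs": {"targets": [[[-1,0,-1,0,0,0,0],[-1,0,-0.7,0,0,0,0],[-1,0,0,0,0,0,0]]]}}

```text
t: 11.4
ee_pos: [586.5, 97.4, 32.5]
orientation: [0.707, -0.017, 0.706, 0.019]
force: [-0.0, 0.7, -1.4]
width: 0.183
```

```bash
python3 sl.py -36
```

```text
t 11.4 depth 14.2 lat -2.2 z 32.5 yawrel -0.02 F [ 0.   0.7 -1.4] tq [ 0.05  0.02 -0.02] w 0.183
```

Emit:
{"fn": "step_arm", "kwargs": {"targets": [[[-1,0,1.6,0,0,0,0],[-1,0,0,2,0,0,0],[-1,0,0,2,0,0,0],[-1,0,0,0,0,0,0]]]}}

```text
t: 11.9
ee_pos: [590.9, 98.8, 32.6]
orientation: [0.707, -0.017, 0.706, 0.018]
force: [-0.1, 0.6, -0.9]
width: 0.177
```

```bash
python3 sl.py -36
```

```text
t 11.9 depth 18.7 lat -1.0 z 32.6 yawrel -0.06 F [-0.   0.6 -0.9] tq [-0.03  0.04  0.04] w 0.177
```

Emit:
{"fn": "step_arm", "kwargs": {"targets": [[[-1,0,0,2,0,0,0],[-1,0,0,2,0,0,0]]]}}

```text
t: 12.15
ee_pos: [595.0, 98.9, 32.5]
orientation: [0.707, -0.017, 0.706, 0.018]
force: [-0.4, 0.7, -1.2]
width: 0.18
```

```bash
python3 sl.py -36
```

```text
t 12.15 depth 22.8 lat -1.1 z 32.5 yawrel -0.06 F [-0.4  0.7 -1.2] tq [-0.01  0.   -0.02] w 0.18
```

Emit:
{"fn": "step_arm", "kwargs": {"targets": [[[-1,0,0,2,0,0,0],[-1,0,0,2,0,0,0]]]}}

```text
t: 12.4
ee_pos: [599.3, 99.1, 32.6]
orientation: [0.707, -0.017, 0.706, 0.018]
force: [-0.6, -1.7, -0.9]
width: 0.177
```

```bash
python3 sl.py -36
```

```text
t 12.4 depth 27.1 lat -1.2 z 32.6 yawrel -0.07 F [-0.7 -1.7 -0.9] tq [-0.01 -0.03 -0.03] w 0.177
```

Emit:
{"fn": "step_arm", "kwargs": {"targets": [[[-1,0,0.6,1.5,0,0,0],[-1,0,0,2,0,0,0],[-1,0,0,2,0,0,0]]]}}

```text
t: 12.78
ee_pos: [605.1, 100.1, 32.5]
orientation: [0.707, -0.017, 0.706, 0.018]
force: [-0.6, -0.4, -1.1]
width: 0.18
```

```bash
python3 sl.py -36
```

```text
t 12.78 depth 33.0 lat -0.5 z 32.5 yawrel -0.06 F [-0.6 -0.3 -1.1] tq [-0.05 -0.01 -0.02] w 0.18
```

Emit:
{"fn": "step_arm", "kwargs": {"targets": [[[-1,0,0,2,0,0,0],[-1,0,0,2,0,0,0],[-1,0,0,2,0,0,0]]]}}

```text
t: 13.15
ee_pos: [611.6, 100.4, 32.5]
orientation: [0.707, -0.017, 0.706, 0.018]
force: [0.5, -0.2, -1.0]
width: 0.178
```

```bash
python3 sl.py -36
```

```text
t 13.15 depth 39.4 lat -0.5 z 32.5 yawrel -0.06 F [ 0.5 -0.2 -1. ] tq [-0.08  0.01  0.04] w 0.178
```

The right slot is loose: at 39 mm depth with the blade centred there's no drag. I'll back out and try the middle slot.

Emit:
{"fn": "step_arm", "kwargs": {"targets": [[[-1,0,0,-10,0,0,0],[-1,0,0,-12,0,0,0],[-1,0,0,-12,0,0,0],[-1,0,0,-12,0,0,0],[-1,0,0,0,0,0,0],[-1,0,18,0,0,0,0],[-1,0,18,0,0,0,0],[-1,0,0,0,0,0,0],[-1,0,0,0,0,0,0]]]}}

```text
t: 14.28
ee_pos: [560.1, 138.2, 32.7]
orientation: [0.707, -0.017, 0.706, 0.02]
force: [0.2, -0.2, -0.9]
width: 0.181
```

```bash
python3 sl.py 0
```

```text
t 14.28 depth -10.1 lat 4.1 z 32.7 yawrel 0.07 F [ 0.2 -0.2 -0.9] tq [-0.01 -0.02  0.02] w 0.181
```

Emit:
{"fn": "step_arm", "kwargs": {"targets": [[[-1,0,-4.5,0,0,0,0],[-1,0,0,4,0,0,0],[-1,0,0,4,0,0,0],[-1,0,0,0,0,0,0]]]}}

```text
t: 14.78
ee_pos: [569.5, 132.0, 32.6]
orientation: [0.707, -0.017, 0.706, 0.018]
force: [-0.8, 0.2, -0.5]
width: 0.179
```

```bash
python3 sl.py 0
```

```text
t 14.78 depth -1.0 lat -2.8 z 32.6 yawrel -0.07 F [-0.8  0.2 -0.5] tq [ 0.01 -0.03  0.04] w 0.179
```

Emit:
{"fn": "step_arm", "kwargs": {"targets": [[[-1,0,2,0,0,0,0],[-1,0,0,0,0,0,0]]]}}

```text
t: 15.02
ee_pos: [569.3, 134.1, 32.6]
orientation: [0.707, -0.017, 0.706, 0.018]
force: [0.7, 0.5, -1.2]
width: 0.178
```

```bash
python3 sl.py 0
```

```text
t 15.03 depth -1.1 lat -0.7 z 32.6 yawrel -0.08 F [ 0.8  0.4 -1.2] tq [-0.02  0.06 -0.01] w 0.178
```

Emit:
{"fn": "step_arm", "kwargs": {"targets": [[[-1,0,0,3,0,0,0],[-1,0,0,3,0,0,0],[-1,0,0,3,0,0,0],[-1,0,0,3,0,0,0],[-1,0,0,0,0,0,0]]]}}

```text
t: 15.65
ee_pos: [582.2, 134.9, 32.6]
orientation: [0.707, -0.017, 0.706, 0.018]
force: [0.4, 1.2, -1.0]
width: 0.181
```

```bash
python3 sl.py 0
```

```text
t 15.65 depth 11.9 lat -0.5 z 32.6 yawrel -0.07 F [ 0.4  1.2 -1. ] tq [-0.05 -0.01  0.02] w 0.181
```

Centred, with only noise on the force. I'll go on in 2 mm steps.

Emit:
{"fn": "step_arm", "kwargs": {"targets": [[[-1,0,0,2,0,0,0],[-1,0,0,2,0,0,0],[-1,0,0,0,0,0,0]]]}}

```text
t: 16.02
ee_pos: [586.4, 135.1, 32.6]
orientation: [0.707, -0.017, 0.706, 0.018]
force: [0.2, -0.8, -1.0]
width: 0.181
```

```bash
python3 sl.py 0
```

```text
t 16.02 depth 16.0 lat -0.6 z 32.6 yawrel -0.07 F [ 0.2 -0.8 -1. ] tq [0.03 0.02 0.02] w 0.181
```

Emit:
{"fn": "step_arm", "kwargs": {"targets": [[[-1,0,0,2,0,0,0],[-1,0,0,2,0,0,0]]]}}

```text
t: 16.27
ee_pos: [590.4, 135.3, 32.6]
orientation: [0.707, -0.017, 0.706, 0.018]
force: [-0.4, -0.5, -1.3]
width: 0.18
```

```bash
python3 sl.py 0
```

```text
t 16.27 depth 20.1 lat -0.6 z 32.6 yawrel -0.07 F [-0.4 -0.5 -1.3] tq [ 0.04  0.04 -0.02] w 0.18
```

Emit:
{"fn": "step_arm", "kwargs": {"targets": [[[-1,0,0,2,0,0,0],[-1,0,0,1.5,0,0,0]]]}}

```text
t: 16.52
ee_pos: [594.2, 135.5, 32.6]
orientation: [0.707, -0.017, 0.706, 0.018]
force: [-0.5, 1.0, -0.6]
width: 0.181
```

```bash
python3 sl.py 0
```

```text
t 16.52 depth 23.9 lat -0.5 z 32.6 yawrel -0.06 F [-0.4  1.  -0.6] tq [-0.09  0.08 -0.01] w 0.181
```

Emit:
{"fn": "step_arm", "kwargs": {"targets": [[[-1,0,0,1,0,0,0],[-1,0,0,1,0,0,0]]]}}

```text
t: 16.77
ee_pos: [594.7, 135.5, 32.2]
orientation: [0.706, -0.017, 0.708, 0.018]
force: [-5.3, -0.4, 2.7]
width: 0.183
```

```bash
python3 sl.py 0
```

```text
t 16.77 depth 24.3 lat -0.5 z 32.2 yawrel -0.05 F [-5.3 -0.1  2.7] tq [-0.1   0.9   0.07] w 0.183
```

Emit:
{"fn": "step_arm", "kwargs": {"targets": [[[-1,0,0,1,0,0,0],[-1,0,0,1,0,0,0]]]}}

```text
t: 17.02
ee_pos: [594.7, 135.5, 31.8]
orientation: [0.705, -0.017, 0.709, 0.018]
force: [-5.6, -1.6, 2.1]
width: 0.181
```

```bash
python3 sl.py 0
```

```text
t 17.02 depth 24.4 lat -0.5 z 31.8 yawrel -0.03 F [-5.7 -1.3  2.1] tq [-0.11  1.06  0.  ] w 0.181
```

The middle slot stops dead at 24.3 mm, so it's the tight one. The left slot should be the right one. I'll back out and go there.

Emit:
{"fn": "step_arm", "kwargs": {"targets": [[[-1,-0.5,0,-6,0,0,0],[-1,0,0,-10,0,0,0],[-1,0,0,-10,0,0,0],[-1,0,0,-10,0,0,0],[-1,0,0,0,0,0,0],[-1,0,17,0,0,0,0],[-1,0,16,0,0,0,0],[-1,0,0,0,0,0,0],[-1,0,0,0,0,0,0]]]}}

```text
t: 18.15
ee_pos: [556.5, 170.7, 33.1]
orientation: [0.706, -0.017, 0.707, 0.019]
force: [-0.1, 0.0, -1.1]
width: 0.182
```

```bash
python3 sl.py 36; python3 st.py 550 170 32.5 2.93
```

```text
t 18.15 depth -12.0 lat 0.7 z 33.1 yawrel 0.06 F [-0.1  0.  -1.1] tq [-0.01 -0.    0.03] w 0.182
t 18.15 [556.5 170.7  33.1] F [-0.1  0.  -1.1] tq [-0.01 -0.    0.03] w 0.182
shift [ 0.6 -0.4 -6.6] turn [ 0.1 -0.1 -0.2]
```

Emit:
{"fn": "step_arm", "kwargs": {"targets": [[[-1,0.5,-1.2,4,0,0,0],[-1,0,0,5,0,0,0],[-1,0,0,4,0,0,0],[-1,0,0,0,0,0,0]]]}}

```text
t: 18.65
ee_pos: [571.2, 168.6, 32.5]
orientation: [0.707, -0.017, 0.707, 0.018]
force: [-0.3, -0.7, -1.8]
width: 0.182
```

```bash
python3 sl.py 36
```

```text
t 18.65 depth 2.6 lat -2.3 z 32.5 yawrel -0.05 F [-0.3 -0.7 -1.8] tq [-0.01  0.02  0.04] w 0.182
```

Emit:
{"fn": "step_arm", "kwargs": {"targets": [[[-1,0,1.7,0,0,0,0],[-1,0,0,3,0,0,0],[-1,0,0,3,0,0,0],[-1,0,0,2,0,0,0],[-1,0,0,0,0,0,0]]]}}

```text
t: 19.27
ee_pos: [579.5, 170.8, 32.5]
orientation: [0.707, -0.017, 0.707, 0.018]
force: [0.5, -0.7, -1.8]
width: 0.181
```

```bash
python3 sl.py 36
```

```text
t 19.27 depth 11.0 lat -0.5 z 32.5 yawrel -0.06 F [ 0.4 -0.7 -1.8] tq [ 0.03  0.01 -0.03] w 0.181
```

Emit:
{"fn": "step_arm", "kwargs": {"targets": [[[-1,0,0,2,0,0,0],[-1,0,0,2,0,0,0]]]}}

```text
t: 19.52
ee_pos: [583.5, 171.0, 32.5]
orientation: [0.706, -0.017, 0.707, 0.018]
force: [0.4, 0.2, -1.2]
width: 0.18
```

```bash
python3 sl.py 36
```

```text
t 19.52 depth 15.0 lat -0.5 z 32.5 yawrel -0.05 F [ 0.4  0.1 -1.2] tq [ 0.05 -0.03  0.03] w 0.18
```

Emit:
{"fn": "step_arm", "kwargs": {"targets": [[[-1,0,0,2,0,0,0],[-1,0,0,2,0,0,0]]]}}

```text
t: 19.77
ee_pos: [587.8, 171.2, 32.4]
orientation: [0.706, -0.017, 0.707, 0.018]
force: [0.0, -0.7, -1.3]
width: 0.183
```

```bash
python3 sl.py 36
```

```text
t 19.77 depth 19.3 lat -0.5 z 32.4 yawrel -0.05 F [-0.  -0.7 -1.3] tq [ 0.01 -0.02  0.06] w 0.183
```

Emit:
{"fn": "step_arm", "kwargs": {"targets": [[[-1,0,0,1.5,0,0,0],[-1,0,0,1.5,0,0,0]]]}}

```text
t: 20.02
ee_pos: [590.5, 171.7, 32.3]
orientation: [0.706, -0.017, 0.708, 0.019]
force: [-1.7, 0.5, -1.7]
width: 0.18
```

```bash
python3 sl.py 36
```

```text
t 20.02 depth 22.1 lat -0.2 z 32.3 yawrel -0.03 F [-1.7  0.5 -1.7] tq [0.22 0.34 0.07] w 0.18
```

Emit:
{"fn": "step_arm", "kwargs": {"targets": [[[-1,0,0,1.5,0,0,0],[-1,0,0,1.5,0,0,0]]]}}

```text
t: 20.27
ee_pos: [592.9, 172.5, 32.1]
orientation: [0.706, -0.017, 0.708, 0.019]
force: [-1.4, 1.6, -1.4]
width: 0.183
```

```bash
python3 sl.py 36
```

```text
t 20.27 depth 24.4 lat 0.6 z 32.1 yawrel 0.03 F [-1.3  1.6 -1.4] tq [0.36 0.47 0.07] w 0.183
```

Emit:
{"fn": "step_arm", "kwargs": {"targets": [[[-1,0,0,1.5,0,0,0],[-1,0,0,1.5,0,0,0]]]}}

```text
t: 20.52
ee_pos: [594.1, 172.7, 31.7]
orientation: [0.704, -0.018, 0.709, 0.019]
force: [-9.3, -0.4, 5.4]
width: 0.179
```

```bash
python3 sl.py 36
```

```text
t 20.52 depth 25.7 lat 0.8 z 31.7 yawrel 0.06 F [-9.3  0.1  5.4] tq [0.03 1.67 0.15] w 0.179
```

```bash
python3 st.py 594.1 172.7 32.5 2.93
```

```text
t 20.525 [594.1 172.7  31.7] F [-9.3 -0.4  5.4] tq [0.03 1.67 0.15] w 0.179
shift [-0.8  0.   0. ] turn [ 0.1 -0.4 -0.1]
```

Emit:
{"fn": "step_arm", "kwargs": {"targets": [[[-1,-1,0,-1,0,-0.4,0],[-1,-0.3,0,0,0,0,0]]]}}

```text
t: 20.78
ee_pos: [593.4, 172.7, 32.8]
orientation: [0.707, -0.018, 0.707, 0.019]
force: [-1.5, 1.6, -2.5]
width: 0.178
```

```bash
python3 sl.py 36;python3 st.py 594.1 172.7 32.5 2.93
```

```text
t 20.77 depth 25.0 lat 0.8 z 32.8 yawrel 0.06 F [-1.5  1.7 -2.5] tq [0.32 0.48 0.12] w 0.178
t 20.775 [593.4 172.7  32.8] F [-1.5  1.6 -2.5] tq [0.32 0.48 0.12] w 0.178
shift [ 0.3 -0.   0.7] turn [ 0.1  0.  -0.1]
```

Emit:
{"fn": "step_arm", "kwargs": {"targets": [[[-1,0,0,1.5,0,0,0],[-1,0,0,1.5,0,0,0]]]}}

```text
t: 21.02
ee_pos: [594.3, 172.7, 32.6]
orientation: [0.706, -0.018, 0.708, 0.019]
force: [-7.9, 1.5, 2.0]
width: 0.178
```

```bash
python3 sl.py 36
```

```text
t 21.02 depth 25.8 lat 0.8 z 32.6 yawrel 0.08 F [-7.9  1.9  2. ] tq [0.2  1.25 0.11] w 0.178
```

The spring has pushed the blade to +y (lat +0.8), and the nose is probably catching a shoulder there. I'll ease back a little and push it back to centre against the spring.

Emit:
{"fn": "step_arm", "kwargs": {"targets": [[[-1,0,-0.8,-1,0,0,0],[-1,0,-0.9,0,0,0,0],[-1,0,-0.9,0,0,0,0]]]}}

```text
t: 21.4
ee_pos: [594.0, 172.1, 32.8]
orientation: [0.706, -0.018, 0.707, 0.021]
force: [-1.1, 4.3, -1.3]
width: 0.179
```

```bash
python3 sl.py 36
```

```text
t 21.4 depth 25.6 lat 0.4 z 32.8 yawrel 0.21 F [-0.9  4.3 -1.3] tq [0.99 0.5  0.4 ] w 0.179
```

Emit:
{"fn": "step_arm", "kwargs": {"targets": [[[-1,0,-0.9,0.8,0,0,0],[-1,0,-0.9,1,0,0,0]]]}}

```text
t: 21.65
ee_pos: [594.3, 171.5, 32.7]
orientation: [0.705, -0.018, 0.708, 0.022]
force: [-5.7, 5.1, 1.4]
width: 0.178
```

```bash
python3 sl.py 36;python3 st.py 594.1 172.7 32.5 2.93
```

```text
t 21.65 depth 25.8 lat -0.1 z 32.7 yawrel 0.29 F [-5.5  5.4  1.4] tq [1.07 1.03 0.36] w 0.178
t 21.65 [594.3 171.5  32.7] F [-5.7  5.1  1.4] tq [1.07 1.03 0.36] w 0.178
shift [ 0.2  1.2 -0.2] turn [ 0.3 -0.3 -0.3]
```

Emit:
{"fn": "step_arm", "kwargs": {"targets": [[[-1,0,-1.2,-0.5,0.3,-0.3,0],[-1,0,-1.2,0,0.3,0,0],[-1,0,-1.2,0.8,0.3,0,0],[-1,0,-1.1,1,0.3,0,0]]]}}

```text
t: 22.15
ee_pos: [594.2, 170.8, 32.7]
orientation: [0.706, -0.011, 0.707, 0.017]
force: [-5.6, 6.3, 1.0]
width: 0.178
```

```bash
python3 sl.py 36
```

```text
t 22.15 depth 25.7 lat -2.2 z 32.7 yawrel -0.67 F [-5.2  6.6  1. ] tq [1.38 1.1  0.43] w 0.178
```

Emit:
{"fn": "step_arm", "kwargs": {"targets": [[[-1,0,0.3,-2,-0.3,0,0],[-1,0,-0.5,0,-0.4,0,0],[-1,0,-0.8,0,0,0,0]]], "squeeze": 100}}

```text
t: 22.52
ee_pos: [592.9, 171.4, 33.1]
orientation: [0.707, -0.015, 0.707, 0.023]
force: [-1.9, 4.4, -0.8]
width: 0.17
```

```bash
python3 sl.py 36;python3 st.py 594.1 171.5 32.7 2.93
```

```text
t 22.52 depth 24.4 lat -0.4 z 33.1 yawrel 0.15 F [-1.6  4.5 -0.8] tq [1.05 0.52 0.4 ] w 0.17
t 22.525 [592.9 171.4  33.1] F [-1.9  4.4 -0.8] tq [1.05 0.52 0.4 ] w 0.17
shift [0.4 0.1 1.2] turn [ 0.1  0.  -0.6]
```

Emit:
{"fn": "step_arm", "kwargs": {"targets": [[[-1,0.2,-0.9,1,0.1,0,-0.5],[-1,0.2,-0.9,1.2,0,0,-0.2],[-1,0,-0.9,1.4,0,0,0]]]}}

```text
t: 22.9
ee_pos: [594.1, 170.3, 32.4]
orientation: [0.705, -0.019, 0.708, 0.019]
force: [-5.5, 6.3, 0.4]
width: 0.17
```

```bash
python3 sl.py 36;python3 st.py 594.1 171.5 32.7 2.93
```

```text
t 22.9 depth 25.6 lat -1.5 z 32.4 yawrel 0.14 F [-5.1  6.6  0.4] tq [1.28 1.17 0.39] w 0.17
t 22.9 [594.1 170.3  32.4] F [-5.5  6.3  0.4] tq [1.28 1.17 0.39] w 0.17
shift [-0.3  1.2  0. ] turn [ 0.1 -0.2  0. ]
```

Emit:
{"fn": "step_arm", "kwargs": {"targets": [[[-1,-0.2,-1,1.6,0,-0.3,-0.2]]]}}

```text
t: 23.02
ee_pos: [594.3, 170.0, 32.3]
orientation: [0.706, -0.02, 0.707, 0.018]
force: [-7.0, 5.7, -0.8]
width: 0.172
```

```bash
python3 sl.py 36;python3 st.py 594.1 171.5 32.7 2.93
```

```text
t 23.02 depth 25.8 lat -1.8 z 32.3 yawrel 0.19 F [-6.7  6.  -0.8] tq [1.35 1.5  0.47] w 0.172
t 23.025 [594.3 170.   32.3] F [-7.   5.7 -0.8] tq [1.35 1.5  0.47] w 0.172
shift [-0.4  1.5 -0.1] turn [ 0.2 -0.1  0.2]
```

Emit:
{"fn": "step_arm", "kwargs": {"targets": [[[-1,-0.2,-0.4,0.6,0.1,0,0],[-1,-0.2,-0.5,1.2,0,0,0]]]}}

```text
t: 23.28
ee_pos: [594.4, 170.7, 32.3]
orientation: [0.705, -0.02, 0.708, 0.018]
force: [-5.5, 5.6, 1.7]
width: 0.171
```

```bash
python3 sl.py 36
```

```text
t 23.27 depth 25.8 lat -1.1 z 32.3 yawrel 0.18 F [-5.3  5.9  1.7] tq [1.23 1.25 0.4 ] w 0.171
```

Emit:
{"fn": "step_arm", "kwargs": {"targets": [[[-1,0,-0.5,1.2,0,0,0],[-1,0,-0.5,1.2,0,0,0]]]}}

```text
t: 23.52
ee_pos: [594.9, 171.0, 32.1]
orientation: [0.704, -0.02, 0.709, 0.019]
force: [-5.0, 5.1, 0.7]
width: 0.167
```

```bash
python3 sl.py 36
```

```text
t 23.52 depth 26.4 lat -0.6 z 32.1 yawrel 0.27 F [-4.8  5.3  0.7] tq [1.2  0.98 0.41] w 0.167
```

Emit:
{"fn": "step_arm", "kwargs": {"targets": [[[-1,0,-0.5,1.2,0,0,0],[-1,0,-0.5,1.2,0,0,0]]]}}

```text
t: 23.78
ee_pos: [595.4, 171.2, 31.9]
orientation: [0.703, -0.02, 0.711, 0.02]
force: [-6.2, 4.8, 5.0]
width: 0.173
```

```bash
python3 sl.py 36;python3 st.py 594.1 171.5 32.7 2.93
```

```text
t 23.77 depth 26.9 lat -0.4 z 31.9 yawrel 0.34 F [-5.9  5.1  5. ] tq [1.06 1.43 0.43] w 0.173
t 23.775 [595.4 171.2  31.9] F [-6.2  4.8  5. ] tq [1.06 1.43 0.43] w 0.173
shift [-0.8  0.4 -1.3] turn [ 0.3 -0.6 -0. ]
```

Emit:
{"fn": "step_arm", "kwargs": {"targets": [[[-1,-1,-0.7,1,0.2,-0.6,0],[-1,-0.3,-0.7,1.2,0.1,-0.2,0]]]}}

```text
t: 24.02
ee_pos: [595.6, 170.9, 32.4]
orientation: [0.707, -0.018, 0.707, 0.019]
force: [-5.3, 6.4, -1.4]
width: 0.176
```

```bash
python3 sl.py 36;python3 st.py 594.1 171.5 32.7 2.93
```

```text
t 24.02 depth 27.1 lat -1.0 z 32.4 yawrel 0.1 F [-4.9  6.7 -1.4] tq [1.28 1.17 0.47] w 0.176
t 24.025 [595.6 170.9  32.4] F [-5.3  6.4 -1.4] tq [1.28 1.17 0.47] w 0.176
shift [-0.3  0.7 -1.5] turn [ 0.1 -0.  -0. ]
```

Emit:
{"fn": "step_arm", "kwargs": {"targets": [[[-1,-0.1,-0.6,1.5,0.1,-0.2,0],[-1,0,-0.6,1.5,0.1,-0.1,0]]]}}

```text
t: 24.28
ee_pos: [596.0, 171.2, 31.9]
orientation: [0.707, -0.017, 0.707, 0.019]
force: [-6.4, 5.3, 0.6]
width: 0.166
```

```bash
python3 sl.py 36;python3 st.py 594.1 171.5 32.7 2.93
```

```text
t 24.27 depth 27.5 lat -0.9 z 31.9 yawrel -0.0 F [-6.1  5.6  0.6] tq [1.3  1.21 0.43] w 0.166
t 24.275 [596.  171.2  31.9] F [-6.4  5.3  0.6] tq [1.3  1.21 0.43] w 0.166
shift [-0.8  0.4 -1.9] turn [-0.   0.  -0.1]
```

Emit:
{"fn": "step_arm", "kwargs": {"targets": [[[-1,-0.5,-0.7,2,0,-0.1,0],[-1,-0.3,-0.7,2,0,-0.1,0]]]}}

```text
t: 24.52
ee_pos: [596.9, 171.4, 31.9]
orientation: [0.706, -0.018, 0.708, 0.02]
force: [-7.7, 5.9, -1.1]
width: 0.167
```

```bash
python3 sl.py 36;python3 st.py 594.1 171.5 32.7 2.93
```

```text
t 24.52 depth 28.4 lat -0.6 z 31.9 yawrel 0.11 F [-7.4  6.3 -1.1] tq [1.25 1.38 0.48] w 0.167
t 24.525 [596.9 171.4  31.9] F [-7.7  5.9 -1.1] tq [1.25 1.38 0.48] w 0.167
shift [-0.8  0.3 -2.8] turn [ 0.1 -0.1 -0.2]
```

Emit:
{"fn": "step_arm", "kwargs": {"targets": [[[-1,-0.2,-0.7,2,0,-0.1,0],[-1,-0.2,-0.7,2,0,-0.1,0]]]}}

```text
t: 24.78
ee_pos: [597.6, 171.5, 31.8]
orientation: [0.705, -0.018, 0.709, 0.021]
force: [-10.2, 4.7, 5.2]
width: 0.174
```

```bash
python3 sl.py 36;python3 st.py 594.1 171.5 32.7 2.93
```

```text
t 24.77 depth 29.1 lat -0.4 z 31.8 yawrel 0.21 F [-10.    5.2   5.2] tq [1.06 1.96 0.4 ] w 0.174
t 24.775 [597.6 171.5  31.8] F [-10.2   4.7   5.2] tq [1.06 1.96 0.4 ] w 0.174
shift [-0.9  0.2 -3.5] turn [ 0.2 -0.3 -0.2]
```

```bash
python3 - <<'E'
from h import *
I=robot.capture('wrist')
a=I[282:392,168:368];J=cv2.resize(cv2.imread('pics/w4.png'),(200,138))[:110]
cv2.imwrite('pics/w5.png',cv2.resize(np.hstack([J,a]),None,fx=2,fy=5,interpolation=cv2.INTER_CUBIC))
print([(round(d['conf'],2),np.round(d['position'],1)) for d in robot.pinpoint('wrist','gauge')][:3])
E
```

```text
[(0.97, array([588.6, 172. ,   0.9]))]
```

View pics/w5.png

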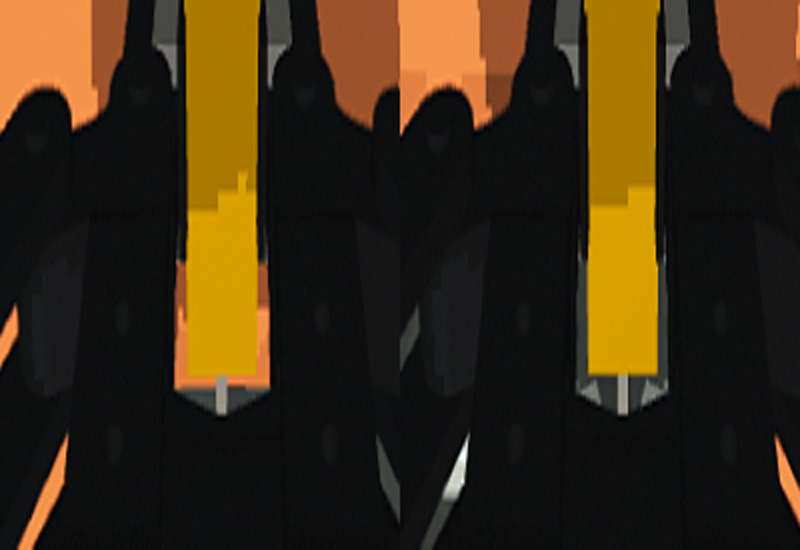

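There's no slip in the hand: the handle front sits on the same row in both views, and the blade is centred in the flare. So the progress to 29 mm is real, and I'll carry on.

Emit:
{"fn": "step_arm", "kwargs": {"targets": [[[-1,-0.8,-0.8,2,0.2,-0.4,-0.1],[-1,-0.3,-0.7,2,0,-0.2,0],[-1,-0.3,-0.7,2,0,-0.2,0]]]}}

```text
t: 25.25
ee_pos: [601.2, 171.9, 32.3]
orientation: [0.709, -0.018, 0.705, 0.021]
force: [-4.0, 5.9, -0.7]
width: 0.169
```

```bash
python3 sl.py 36;python3 st.py 594.1 171.5 32.7 2.93
```

```text
t 25.25 depth 32.7 lat -0.2 z 32.3 yawrel 0.16 F [-3.7  6.1 -0.7] tq [1.28 0.92 0.44] w 0.169
t 25.25 [601.2 171.9  32.3] F [-4.   5.9 -0.7] tq [1.28 0.92 0.44] w 0.169
shift [-0.4 -0.  -7.1] turn [ 0.2  0.3 -0.2]
```

Emit:
{"fn": "step_arm", "kwargs": {"targets": [[[-1,-0.3,-0.7,2.3,0,-0.2,0],[-1,-0.3,-0.7,2.3,0,-0.2,0],[-1,-0.3,-0.7,2.3,0,-0.2,0]]]}}

```text
t: 25.62
ee_pos: [605.9, 172.2, 32.5]
orientation: [0.711, -0.018, 0.703, 0.022]
force: [-3.5, 6.4, -1.1]
width: 0.17
```

```bash
python3 sl.py 36;python3 st.py 594.1 171.5 32.7 2.93
```

```text
t 25.62 depth 37.5 lat 0.0 z 32.5 yawrel 0.29 F [-3.1  6.6 -1.1] tq [1.21 0.86 0.4 ] w 0.17
t 25.625 [605.9 172.2  32.5] F [-3.5  6.4 -1.1] tq [1.21 0.86 0.4 ] w 0.17
shift [ -0.3  -0.1 -11.9] turn [ 0.3  0.7 -0.3]
```

It's now sliding at a steady 3–4 N drag, which confirms this slot. I'll push it home.

Emit:
{"fn": "step_arm", "kwargs": {"targets": [[[-1,-0.2,-0.8,2.3,0.2,0.4,-0.1],[-1,-0.1,-0.8,2.3,0.1,0.2,0],[-1,0,-0.8,2.3,0.1,0,0]]]}}

```text
t: 26.0
ee_pos: [611.1, 172.6, 32.4]
orientation: [0.706, -0.016, 0.708, 0.02]
force: [-3.3, 6.8, -1.1]
width: 0.175
```

```bash
python3 sl.py 36;python3 st.py 594.1 171.5 32.7 2.93
```

```text
t 26.0 depth 42.7 lat -0.2 z 32.4 yawrel 0.02 F [-2.9  6.9 -1.1] tq [1.38 0.77 0.46] w 0.175
t 26.0 [611.1 172.6  32.4] F [-3.3  6.8 -1.1] tq [1.38 0.77 0.46] w 0.175
shift [ -0.2  -0.2 -17.1] turn [ 0.  -0.1 -0.4]
```

Emit:
{"fn": "step_arm", "kwargs": {"targets": [[[-1,0,-0.8,2.3,0.1,0,0],[-1,0,-0.8,2.3,0.1,0,0]]]}}

```text
t: 26.25
ee_pos: [615.0, 172.9, 32.2]
orientation: [0.705, -0.014, 0.708, 0.02]
force: [-3.0, 5.6, -1.2]
width: 0.173
```

```bash
python3 sl.py 36;python3 st.py 594.1 171.5 32.7 2.93
```

```text
t 26.25 depth 46.6 lat -0.3 z 32.2 yawrel -0.11 F [-2.7  5.7 -1.2] tq [1.29 0.74 0.4 ] w 0.173
t 26.25 [615.  172.9  32.2] F [-3.   5.6 -1.2] tq [1.29 0.74 0.4 ] w 0.173
shift [ -0.5  -0.4 -21. ] turn [-0.1 -0.2 -0.5]
```

Emit:
{"fn": "step_arm", "kwargs": {"targets": [[[-1,0,-0.7,2,0,-0.1,-0.1],[-1,0,-0.7,1.8,0,0,0]]]}}

```text
t: 26.5
ee_pos: [618.0, 173.3, 31.9]
orientation: [0.706, -0.015, 0.708, 0.021]
force: [-6.8, 5.8, 2.2]
width: 0.174
```

```bash
python3 sl.py 36;python3 st.py 594.1 171.5 32.7 2.93
```

```text
t 26.5 depth 49.6 lat 0.0 z 31.9 yawrel -0.04 F [-6.5  6.2  2.2] tq [1.28 1.45 0.39] w 0.174
t 26.5 [618.  173.3  31.9] F [-6.8  5.8  2.2] tq [1.28 1.45 0.39] w 0.174
shift [ -0.8  -0.6 -24. ] turn [-0.  -0.2 -0.5]
```

Emit:
{"fn": "step_arm", "kwargs": {"targets": [[[-1,0,-0.6,1.7,0,0,0],[-1,0,-0.6,1.7,0,0,0]]]}}

```text
t: 26.75
ee_pos: [618.1, 173.3, 32.0]
orientation: [0.703, -0.015, 0.71, 0.021]
force: [-8.5, 4.0, 6.7]
width: 0.171
```

```bash
python3 sl.py 36;python3 st.py 594.1 171.5 32.7 2.93
```

```text
t 26.75 depth 49.6 lat 0.1 z 32.0 yawrel 0.04 F [-8.2  4.5  6.7] tq [0.91 1.75 0.4 ] w 0.171
t 26.75 [618.1 173.3  32. ] F [-8.5  4.   6.7] tq [0.91 1.75 0.4 ] w 0.171
shift [ -0.5  -0.6 -24. ] turn [ 0.  -0.6 -0.5]
```

Emit:
{"fn": "step_arm", "kwargs": {"targets": [[[-1,0,-0.5,2.2,0,-0.6,0],[-1,0.3,-0.4,2.2,0,-0.2,0],[-1,0.2,-0.2,1,0,0,0],[-1,0,0,0,0,0,0],[-1,0,0,0,0,0,0]]], "squeeze": 30}}

```text
t: 27.38
ee_pos: [618.0, 173.4, 32.0]
orientation: [0.705, -0.015, 0.709, 0.022]
force: [-1.1, 3.3, -2.9]
width: 0.175
```

```bash
python3 sl.py 36;python3 st.py 618.1 173.3 31.7 2.93
```

```text
t 27.38 depth 49.6 lat 0.3 z 32.0 yawrel 0.11 F [-0.9  3.4 -2.9] tq [0.88 0.5  0.3 ] w 0.175
t 27.375 [618.  173.4  32. ] F [-1.1  3.3 -2.9] tq [0.88 0.5  0.3 ] w 0.175
shift [ 0.3 -0.1  0.1] turn [ 0.1 -0.3 -0.6]
```

Emit:
{"fn": "step_arm", "kwargs": {"targets": [[[-0.4,0,0,0,0,0,0],[0,0,0,0,0,0,0],[0.2,0,0,0,0,0,0],[0.2,0,0,0,0,0,0]]]}}

```text
t: 27.88
ee_pos: [620.5, 169.4, 32.6]
orientation: [0.706, -0.015, 0.708, 0.019]
force: [-0.3, 0.1, -0.2]
width: 0.598
```

```bash
python3 sl.py 36
```

```text
t 27.88 depth 51.9 lat -4.2 z 32.6 yawrel -0.17 F [-0.2  0.2 -0.2] tq [-0.07 -0.04  0.  ] w 0.598
```

Emit:
{"fn": "step_arm", "kwargs": {"targets": [[[0.2,-30,0,0,0,0,0],[0.2,-50,0,0,0,0,0],[0.2,-50,0,0,0,0,0],[0.2,-50,0,0,0,0,0],[0.2,0,0,-30,0,0,0],[0.2,0,0,-40,0,0,0],[0.2,0,0,-40,0,0,0],[0.2,0,0,0,0,0,0],[0.2,0,0,0,0,0,0]]]}}

```text
t: 29.0
ee_pos: [509.8, 161.1, 219.4]
orientation: [0.707, -0.014, 0.707, 0.018]
force: [-0.7, 0.5, -0.2]
width: 0.601
```

```bash
python3 sl.py 36; python3 - <<'E'
from h import *
for c in('wrist','side'):
    I=robot.capture(c);print([(round(d['conf'],2),np.round(d['position'],1)) for d in robot.pinpoint(c,'gauge') if d['position'][1]>0])
    x,y=proj(c,[[635,160,30]])[0].astype(int);w,h=(130,100) if c=='wrist' else(70,55)
    x0,y0=max(0,min(x-w//2,560-w)),max(0,min(y-h//2,420-h))
    cv2.imwrite(f'pics/f_{c}.png',cv2.resize(I[y0:y0+h,x0:x0+w],(400,int(400*h/w)),interpolation=cv2.INTER_CUBIC))
a,b=cv2.imread('pics/f_wrist.png'),cv2.imread('pics/f_side.png');n=min(len(a),len(b));cv2.imwrite('pics/f.png',np.hstack([a[:n],b[:n]]))
E
```

```text
t 29.0 depth -59.1 lat -7.1 z 219.4 yawrel -0.33 F [-0.7  0.5 -0.2] tq [-0.02  0.01 -0.02] w 0.601
[(0.72, array([ 6.107e+02,  1.741e+02, -1.000e-01]))]
[(0.69, array([617.5, 173.8,  -1. ]))]
```

View pics/f.png

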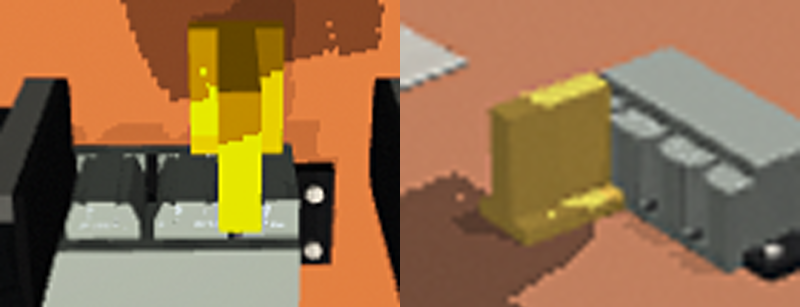

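```bash
python3 -c "
from rig import robot
print(robot.read_state()['force'],robot.close_job())"
```

```text
the job is handed in; nothing more can be done
[ 0.06266051  0.42889562 -0.34081105] None
```

The gauge is standing pushed fully home in the left slot (y = +36 mm), released, with the arm clear. I handed the job in at about 29 s of the 72 s allowed.

- **Right slot (loose):** with the blade centred by touching both walls, it went in to 39 mm with no measurable drag.
- **Middle slot (tight):** the blade stopped dead at 24.3 mm under 5–6 N.
- **Left slot (right fit):** from about 20 mm in, the spring pushed the blade to +y with 5–7 N. The nose caught at about 26 mm until I held the blade back on centre. It then slid home under about 3–4 N and came to a hard stop at 49.6 mm.

**Forces:** the highest push I read on the print was about 10 N, against the 40 N limit. Readings came only between moves, and the final seating push, commanded at roughly 12 N, had eased off before I read it.

**Last checks:**
- After I let go, both close-up views showed no visible gap between the foot and handle and the print's front face.
- The side camera put the gauge at (617.5, 173.8) mm, against (617.2, 173.2) expected when fully home.
- The wrist camera disagreed, giving x = 610.7 mm. I put that down to the arm still settling when the picture was taken, and did not repeat it.
- The tool force was about zero at hand-in.
- I kept clear of the bottle, jar and scraper, but did not check their positions again at the end.

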